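# Handle pull test: latch the mug clamp, then hold the spring gauge at the set load

### The job

Give the mug in the bench tester its handle pull test. First secure the clamp bar that lies on the mug's rim by swinging the latch lever right round across the bar's end, as far as it goes; only then draw the spring gauge out by its wooden crossbar until its pointer stands level with the index blade on the rule, without overloading the handle by going well past it. Finish while still holding the gauge out there by the crossbar (it springs back if let go), with the mug sitting undisturbed in its nest and the spare mug, roller and loop tool lying around the tester left where they are.

Things in the scene. Friction and masses are not known exactly. Their poses are not given: they have to be found in the camera images.
- stand: Bench pull tester bolted to the table: grey base plate 370 mm long (along x), up to 180 mm wide, 10 mm thick. Origin on the table top, about mid-length. +x = direction in which the gauge is pulled, +y = side with latch post and rule, +z up. Mug nest centred at x = -130 mm; the pull line (rod, gauge, crossbar) runs along y = 0, 62 mm above the table; a clevis pin passes through the mug's handle
- nest (a point): point on the stand at the centre of the nest's rubber pad, 13 mm above the table: the centre of the test mug's underside belongs here. Four rubber pins 50 mm high surround the mug
- test_mug: the white mug under test, 82 mm across and 95 mm tall, 0.2 to 0.5 kg, loose, standing between the four pins of the nest under the clamp bar. Origin: centre of its underside
- clamp_bar (a joint): angle of the hinged steel clamp bar (24 mm wide, 10 mm thick, 140 mm long, along the stand's y, its top 122 mm above the table) that lies across the mug's rim, hinged at the stand's -y side: 0 = down on the rim (as it starts), growing as it is lifted, rad
- latch (a joint): Latch lever's angle about its upright pivot on the post at stand x = -130, y = +77 mm. 0 = its handle points along the stand's +x; grows anticlockwise seen from above; 1.57 = at its stop, handle along the stand's +y, the short tongue opposite then lies over the clamp bar's end (secured). Starts between -0.5 and 0.2, stays where it is left (takes 1 to 2 N at the knob)
- latch_knob (a point): Centre of the top of the latch lever's upright steel finger knob: 14 mm in diameter, 30 mm tall above the lever's flat arm (top of the arm 132 mm, top of the knob 162 mm above the table), 45 mm from the pivot. Around and under it, within 40 mm, nothing is higher than the arm
- gauge (a joint): travel of the spring gauge along the stand's +x, m: 0 = at rest; the far stop is at 0.098. A spring pulls it back: about 1 N at rest plus 0.25 N for each mm, so some 12 to 21 N at the index; it snaps back when let go
- grip (a point): Centre of the gauge's wooden crossbar, 18 mm in diameter, 86 mm long, along the stand's y, 62 mm above the table, held at its ends by two 8 mm side rods 68 mm apart. At rest at stand x = +148 mm. 57 mm of free space between it and the gauge's end plate; all free behind it; base plate 52 mm below. Can be straddled from above, closing along the stand's x
- pointer (a point): tip of the gauge's dark pointer, a flat blade that sticks out sideways (stand's +y) from the gauge's front end over the white graduated rule; it moves with the gauge. At rest at x = +12 mm, y = +58 mm of the stand, 60 mm above the table
- index: Dark index saddle (12 x 18 x 14 mm, thumbscrew on top) clamped on the outer edge of the white rule, fixed. Origin: tip of its 2 mm wide blade, which points inwards at the path of the pointer's tip; axes as the stand's. Set 45 to 75 mm beyond the pointer's rest position. On the mark = pointer and blade have the same x in the stand's frame
- spare_mug: a second white mug of the same size, standing on the table off the stand's +y side; not to be disturbed. Origin: centre of its underside
- roller: a wooden dowel roller, 24 mm in diameter, 160 mm long, lying beside the stand's +y side, can roll; not to be disturbed. Origin: under its middle
- ribbon_tool: a clay loop tool with wooden handle, 160 mm long, 11 mm thick, lying beyond the roller on the stand's +y side; not to be disturbed
Mind the look-alikes: they are no part of the job. Leave any green or yellow look-alike of the test_mug alone.

How it is judged:
By the outcome, as a careful person would: the job done as asked, in the order asked, and still so for the second after the job is handed in, while the arm keeps its last pose, push and grip.
It also fails if it takes over 48 s, if anything falls off the work surface, if the arm or the gripper's body presses on something with over 40 N, if the wrist force passes 120 N, or if a joint passes its speed limit or range.

### The arm

A 6-joint arm with a two-finger parallel gripper is mounted at the origin on the work surface. World frame = base frame: x ahead of the robot, y to its left, z up, the work surface at z = 0. Lengths are in m, angles in rad, forces in N, time in s.
With the tool pointing down it reaches from about 0.3 to 0.85 m from the base axis. Payload 4.2 kg.
Tool frame: the origin (TCP) lies at the centre of the arm's flange, where the gripper is bolted on; the fingertips stand 191 mm ahead of it and the grasp point (between the pads) lies 172 mm ahead of it; z points along the fingers, y is the line along which they close (so a half turn about z gives the same grasp; the last joint's range is limited). The gripper opens to 91 mm and grips with 3 to 60 N. Pads are 32 mm wide; open, the fingers measure 118 mm over their backs; the gripper's body (76 mm by 178 mm) begins 60 mm behind the grasp point.
Start: joints at [-0.02, 0.32, 1.565, -0, 1.257, -0.02], TCP at [0.575, 0, 0.405] pointing down, gripper open.
Joint ranges: [-3.11, 3.11], [-0.84, 2.01], [0.21, 2.61], [-1.34, 4.49], [0.05, 2.63], [-2.56, 2.56]. Speed limits (rad/s): [2.57, 2.57, 3.14, 3.14, 3.14, 3.14].

### API

Orientations are given as a 3x3 rotation matrix whose columns are the frame's x, y, z axes.
In Python, from plant import state, optics, ctrl gives the robot as it stands.
- The arm moves only by the tool send_rows, never from a script. Its argument "rows" is a list of rows, each an object of numbers: "dx", "dy", "dz": the shift along the tool's x, y, z in units of 4 cm (1.0 is 4 cm); "ax", "ay", "az": the turn, a rotation vector about the tool's x, y, z in units of 6 degrees (1.0 is 6 degrees); "jaw": the closure, from 0 (fully open) to 1 (shut). A call has 1 to 20 rows; each row shifts and turns the commanded pose from where the row before left it, along the tool's axes as they then stand; what a row does not reach is not made up. A row lasts 1/12 s, in which the tool goes at most 41.7 mm and 7.16 degrees, less where a joint would pass 70% of its speed; a pose out of reach is approached as far as the arm can. A call with a number of a shift or a turn outside -1 to 1 is refused whole. A call with a gripper value outside its range is refused whole. The fingers move at their own pace and stop on an object; "force" is the grip in N (left out, the last holds). Time passes only in rows, so rows that do not move let the fingers close. It gives the time, the measured TCP pose, the force, the opening and the grip force at its end, in the units of the state.
- state(): the state, without advancing time (a new reading comes with each control period).
- optics.get_image(name): name is "scene" or "side" or "wrist"; returns the picture (400x640x3 uint8, blue, green, red); there is no depth.
- optics.calibration(name): a dict with "fx", "fy", "cx", "cy" (pixels), "dist" ([k1, k2, p1, p2, k3] as OpenCV has them; the pictures are not rectified), "world_to_cam" (4x4, takes a point from world to camera coordinates); the wrist camera has in their place "hand_eye" (4x4, takes a point from camera to tool coordinates, whose origin is the TCP and whose axes are the flange's). Camera axes: x right, y down, z forward; pixel columns grow to the right and rows downward; lengths in m; the calibration is good to about 2 mm. A picture is of the moment at which its call begins: read the wrist's pose just before it. calibration takes no time and is no camera call.
- ctrl.sign_off(): hands the job in; it is judged then, once.
The state is a dict: "time": time; "q": joint angles; "joint_vel": joint speeds; "effort": joint torques, N m; "tool_pos": TCP position; "ee_rot": TCP orientation; "force": force on the tool from outside, world axes, zero at the start; "wrist_torque": the same for the moment, N m; "opening": finger opening in m; "gripper_force": force on a finger pad.
Only numpy, scipy, OpenCV 4.12 (cv2) and the standard library are available. Lean on these libraries where they do the work, as an engineer would, in place of code of your own. Each camera call takes 0.05 s, during which the arm holds its last target. There are 200 camera calls.

## Working session

There is one attempt and no reset: what is moved stays moved. The work goes in short steps, Python scripts to look and compute and a tool call to move; the robot and the scene stay as the last step left them, time stands still between calls to the robot, and variables do not carry over. Pictures are saved under pics/ and viewed, at most 10 in all, crops included, and the job is handed in when it is done.

Besides the shell and the picture viewer there is one more tool, called after "Emit:" as name(argument=value, ...) on one line, values as JSON. send_rows: Moves the arm, as the interface text tells. Its arguments: {"type":"object","properties":{"rows":{"type":"array"},"force":{"type":"number"}},"required":["rows"]}

```bash
mkdir -p pics; python3 - <<'E'
from plant import state, optics, ctrl
import cv2,numpy as np
s=state();print(s)
for n in ["scene","side","wrist"]:
    c=optics.calibration(n);print(n,c)
    cv2.imwrite(f"pics/{n}0.png",optics.get_image(n))
E
```

```text
{'time': 0.0, 'q': array([-1.99667120e-02,  3.20296104e-01,  1.56567326e+00, -4.07708622e-06,
        1.25740896e+00, -1.99819654e-02]), 'joint_vel': array([ 0.00131843, -0.00049199,  0.00040025,  0.00071595,  0.00094929,
       -0.00045184]), 'effort': array([-5.01459035e-04, -4.12465632e+01, -2.31973493e+01,  7.28826877e-02,
        4.58198413e-02, -1.41870069e-04]), 'tool_pos': array([5.74831388e-01, 2.27125026e-05, 4.03919815e-01]), 'ee_rot': array([[-1.64853667e-05,  9.99998406e-01, -1.78538463e-03],
       [ 9.99999999e-01,  1.65421213e-05,  3.17737148e-05],
       [ 3.18031982e-05, -1.78538411e-03, -9.99998406e-01]]), 'force': array([-0.24466524, -0.43359525,  0.07085205]), 'wrist_torque': array([-0.0112763 ,  0.01440113,  0.00686211]), 'gripper_force': 0.0, 'opening': 0.09127806488802873}
scene {'fx': 402.62584542049234, 'fy': 402.62584542049234, 'cx': 317.6994944556407, 'cy': 201.98861918621262, 'dist': array([-0.05428841,  0.        ,  0.        ,  0.        ,  0.        ]), 'world_to_cam': array([[ 0.58575893,  0.81024546,  0.01971735, -0.37969094],
       [ 0.45408379, -0
[... 458 characters left out ...]
595, -0.7118145 ,  0.05949232],
       [ 0.09215588, -0.7059675 , -0.70222303,  1.42172985],
       [ 0.        ,  0.        ,  0.        ,  1.        ]])}
wrist {'fx': 293.4565443177238, 'fy': 293.4565443177238, 'cx': 317.56406687922674, 'cy': 198.90781613172032, 'dist': array([-0.01329596,  0.        ,  0.        ,  0.        ,  0.        ]), 'hand_eye': array([[ 5.78217904e-05, -9.67079991e-01, -2.54472567e-01,
         7.12730378e-02],
       [ 9.99999516e-01, -1.94021252e-04,  9.64566970e-04,
         2.13899105e-05],
       [-9.82186503e-04, -2.54472500e-01,  9.67079512e-01,
         2.11055025e-02],
       [ 0.00000000e+00,  0.00000000e+00,  0.00000000e+00,
         1.00000000e+00]])}
```

View pics/scene0.png

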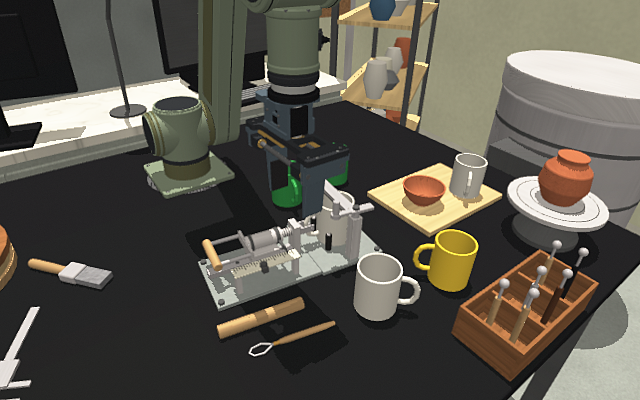

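View pics/side0.png

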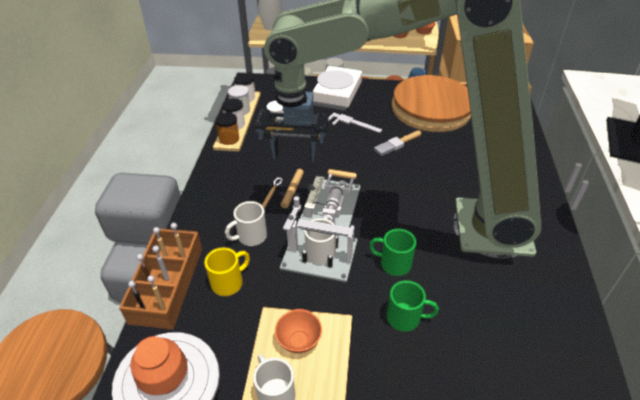

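View pics/wrist0.png

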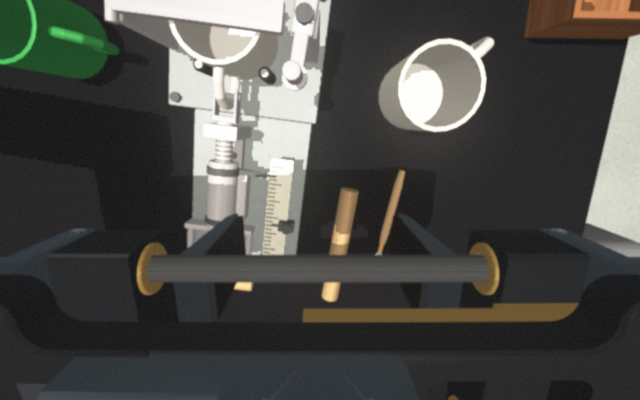

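Stand seen: knob at wrist (292,70), pivot near (305,12), crossbar in side (342,175) and scene (212,254). The stand's +x is roughly world −y.

```bash
cat > h.py <<'E'
import numpy as np,cv2
from plant import state, optics, ctrl
def pose(n,s=None):
    c=optics.calibration(n);K=np.array([[c['fx'],0,c['cx']],[0,c['fy'],c['cy']],[0,0,1]])
    if n=='wrist':
        T=np.eye(4);T[:3,:3]=s['ee_rot'];T[:3,3]=s['tool_pos'];T=T@c['hand_eye']
    else: T=np.linalg.inv(c['world_to_cam'])
    return K,c['dist'],T
def ray(n,px,z,s=None):
    K,d,T=pose(n,s)
    u=cv2.undistortPoints(np.array(px,float).reshape(-1,1,2),K,d).reshape(-1,2)
    D=np.c_[u,np.ones(len(u))]@T[:3,:3].T
    return T[:3,3]+D*((z-T[2,3])/D[:,2])[:,None]
def proj(n,P,s=None):
    K,d,T=pose(n,s);W=np.linalg.inv(T)
    return cv2.projectPoints(np.array(P,float).reshape(-1,1,3),cv2.Rodrigues(W[:3,:3])[0],W[:3,3],K,d)[0].reshape(-1,2)
E
python3 - <<'E'
from h import *
s=state()
print('knob,', ray('wrist',[(292,68)],.162,s),'pivot',ray('wrist',[(305,12)],.135,s))
print('plate R',ray('wrist',[(327,20),(316,122)],.01,s),'L',ray('wrist',[(169,60),(168,104)],.01,s))
for n,box in (('side',(320,165,365,185)),('scene',(195,235,232,275))):
    im=cv2.imread(f'pics/{n}0.png');h=cv2.cvtColor(im,cv2.COLOR_BGR2HSV)
    m=cv2.inRange(h,(5,90,80),(25,255,255));x0,y0,x1,y1=box
    k=np.zeros_like(m);k[y0:y1,x0:x1]=m[y0:y1,x0:x1]
    r=cv2.minAreaRect(np.argwhere(k>0)[:,::-1].astype(np.float32));print(n,r,ray(n,[r[0]],.062)); 
    print(ray(n,cv2.boxPoints(r),.062))
im=cv2.imread('pics/wrist0.png')[0:300,150:350]
cv2.imwrite('pics/wc.png',cv2.resize(im,None,fx=2,fy=2,interpolation=cv2.INTER_CUBIC))
E
```

```text
knob, [[0.55694174 0.10770912 0.162     ]] pivot [[0.56534064 0.15136791 0.135     ]]
plate R [[0.58547574 0.18358986 0.01      ]
 [0.57283018 0.07100841 0.01      ]] L [[0.40007474 0.14198461 0.01      ]
 [0.3927385  0.09253625 0.01      ]]
side ((341.5946044921875, 173.4324493408203), (29.591815948486328, 6.904757499694824), 9.462321281433105) [[ 0.45170606 -0.11480707  0.062     ]]
[[ 0.49701262 -0.10574929  0.062     ]
 [ 0.49671981 -0.13779133  0.062     ]
 [ 0.40622606 -0.12392287  0.062     ]
 [ 0.40785986 -0.09244961  0.062     ]]
scene ((211.78329467773438, 254.60198974609375), (34.010536193847656, 9.314310073852539), 64.79888153076172) [[ 0.4534608  -0.11546467  0.062     ]]
[[ 0.40164828 -0.11783786  0.062     ]
 [ 0.39911104 -0.09845838  0.062     ]
 [ 0.50114032 -0.11332865  0.062     ]
 [ 0.50223955 -0.13077296  0.062     ]]
```

View pics/wc.png

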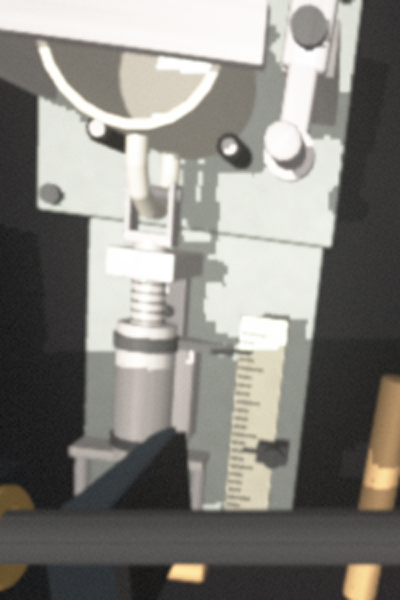

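Emit:
send_rows(rows=[{"dx": 0.45, "dy": -0.07, "jaw": 0.45}, {"dx": 0.45, "dy": -0.07, "jaw": 0.45}, {"dx": 0.45, "dy": -0.07, "jaw": 0.45}, {"dx": 0.45, "dy": -0.08, "jaw": 0.45}, {"dx": 0.45, "dy": -0.08, "jaw": 0.45}, {"dx": 0.45, "dy": -0.08, "jaw": 0.45}, {"jaw": 0.45}, {"jaw": 0.45}])

```text
schema error: expected keys dx, dy, dz, ax, ay, az, jaw
```

```bash
python3 - <<'E'
from h import *
s=state();print(s['tool_pos'],s['opening'],s['force'])
im=optics.get_image('wrist');cv2.imwrite('pics/w1.png',im)
print(proj('wrist',[[.557,.108,.162],[.5653,.1514,.135]],s))
E
```

```text
[5.74894973e-01 8.85034844e-06 4.04110535e-01] 0.09150500900831415 [-0.18842722 -0.32230269  0.63663471]
[[292.07511405  67.55218213]
 [304.94598802  11.9523419 ]]
```

View pics/w1.png

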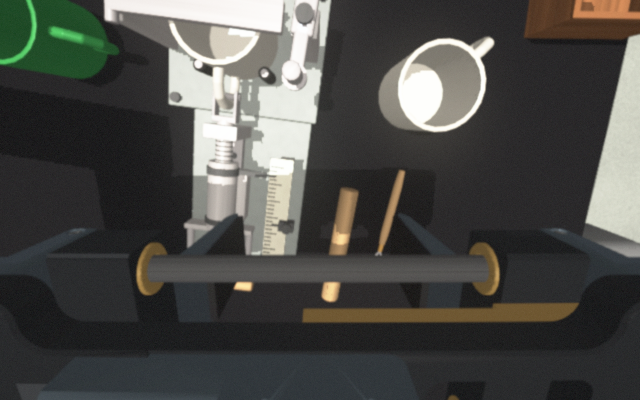

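The move was refused because every key is required, so the view is unchanged. I'll resend with all keys.

Emit:
send_rows(rows=[{"dx": 0.45, "dy": -0.07, "dz": 0, "ax": 0, "ay": 0, "az": 0, "jaw": 0.45}, {"dx": 0.45, "dy": -0.07, "dz": 0, "ax": 0, "ay": 0, "az": 0, "jaw": 0.45}, {"dx": 0.45, "dy": -0.07, "dz": 0, "ax": 0, "ay": 0, "az": 0, "jaw": 0.45}, {"dx": 0.45, "dy": -0.08, "dz": 0, "ax": 0, "ay": 0, "az": 0, "jaw": 0.45}, {"dx": 0.45, "dy": -0.08, "dz": 0, "ax": 0, "ay": 0, "az": 0, "jaw": 0.45}, {"dx": 0.45, "dy": -0.08, "dz": 0, "ax": 0, "ay": 0, "az": 0, "jaw": 0.45}, {"dx": 0, "dy": 0, "dz": 0, "ax": 0, "ay": 0, "az": 0, "jaw": 0.45}, {"dx": 0, "dy": 0, "dz": 0, "ax": 0, "ay": 0, "az": 0, "jaw": 0.45}], force=10)

```text
time: 0.87
tool_pos: [0.5569, 0.1086, 0.4046]
ee_rot: [[-0.002, 1.0, -0.0], [1.0, 0.002, -0.001], [-0.001, -0.0, -1.0]]
force: [-0.0, -1.7, 0.2]
opening: 0.0503
gripper_force: 0.0
```

```bash
python3 - <<'E'
from h import *
s=state();print(s['tool_pos'],s['opening'],s['force'])
im=optics.get_image('wrist');cv2.imwrite('pics/w2.png',im)
print(proj('wrist',[[.557,.108,.162],[.5653,.1514,.135]],s))
E
```

```text
[0.55685106 0.10855118 0.40459894] 0.05028086008868701 [-0.04946089 -1.73628454  0.16624925]
[[317.5054922  215.29137024]
 [327.41506029 156.40347582]]
```

View pics/w2.png

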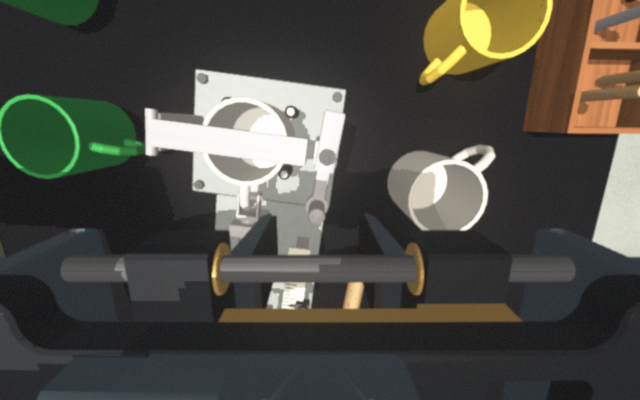

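The knob top is at (317,210) and the pivot at (327,156), both within a few pixels of prediction. I'll descend and close lightly.

Emit:
send_rows(rows=[{"dx": 0, "dy": 0, "dz": 0.3, "ax": 0, "ay": 0, "az": 0, "jaw": 0.45}, {"dx": 0, "dy": 0, "dz": 0.3, "ax": 0, "ay": 0, "az": 0, "jaw": 0.45}, {"dx": 0, "dy": 0, "dz": 0.3, "ax": 0, "ay": 0, "az": 0, "jaw": 0.45}, {"dx": 0, "dy": 0, "dz": 0.3, "ax": 0, "ay": 0, "az": 0, "jaw": 0.45}, {"dx": 0, "dy": 0, "dz": 0.3, "ax": 0, "ay": 0, "az": 0, "jaw": 0.45}, {"dx": 0, "dy": 0, "dz": 0.2, "ax": 0, "ay": 0, "az": 0, "jaw": 0.45}, {"dx": 0, "dy": 0, "dz": 0.15, "ax": 0, "ay": 0, "az": 0, "jaw": 0.45}, {"dx": 0, "dy": 0, "dz": 0, "ax": 0, "ay": 0, "az": 0, "jaw": 0.8}, {"dx": 0, "dy": 0, "dz": 0, "ax": 0, "ay": 0, "az": 0, "jaw": 0.9}, {"dx": 0, "dy": 0, "dz": 0, "ax": 0, "ay": 0, "az": 0, "jaw": 1}, {"dx": 0, "dy": 0, "dz": 0, "ax": 0, "ay": 0, "az": 0, "jaw": 1}, {"dx": 0, "dy": 0, "dz": 0, "ax": 0, "ay": 0, "az": 0, "jaw": 1}, {"dx": 0, "dy": 0, "dz": 0, "ax": 0, "ay": 0, "az": 0, "jaw": 1}], force=8)

```text
time: 2.0
tool_pos: [0.5568, 0.1079, 0.3312]
ee_rot: [[-0.0, 1.0, -0.0], [1.0, 0.0, -0.0], [-0.0, -0.0, -1.0]]
force: [0.2, -0.8, 1.4]
opening: 0.0138
gripper_force: 8.0
```

Emit:
send_rows(rows=[{"dx": -0.014, "dy": 0.097, "dz": 0, "ax": 0, "ay": 0, "az": -0.833, "jaw": 1}, {"dx": -0.014, "dy": 0.097, "dz": 0, "ax": 0, "ay": 0, "az": -0.833, "jaw": 1}, {"dx": -0.014, "dy": 0.097, "dz": 0, "ax": 0, "ay": 0, "az": -0.833, "jaw": 1}, {"dx": -0.014, "dy": 0.097, "dz": 0, "ax": 0, "ay": 0, "az": -0.833, "jaw": 1}, {"dx": -0.014, "dy": 0.097, "dz": 0, "ax": 0, "ay": 0, "az": -0.833, "jaw": 1}, {"dx": -0.014, "dy": 0.097, "dz": 0, "ax": 0, "ay": 0, "az": -0.833, "jaw": 1}, {"dx": -0.014, "dy": 0.097, "dz": 0, "ax": 0, "ay": 0, "az": -0.833, "jaw": 1}, {"dx": -0.014, "dy": 0.097, "dz": 0, "ax": 0, "ay": 0, "az": -0.833, "jaw": 1}, {"dx": 0, "dy": 0, "dz": 0, "ax": 0, "ay": 0, "az": 0, "jaw": 1}, {"dx": 0, "dy": 0, "dz": 0, "ax": 0, "ay": 0, "az": 0, "jaw": 1}])

```text
time: 2.83
tool_pos: [0.5872, 0.1134, 0.3312]
ee_rot: [[-0.641, 0.768, 0.0], [0.768, 0.641, 0.001], [0.001, 0.001, -1.0]]
force: [-1.3, 1.7, 2.2]
opening: 0.0138
gripper_force: 8.0
```

Emit:
send_rows(rows=[{"dx": -0.014, "dy": 0.097, "dz": 0, "ax": 0, "ay": 0, "az": -0.833, "jaw": 1}, {"dx": -0.014, "dy": 0.097, "dz": 0, "ax": 0, "ay": 0, "az": -0.833, "jaw": 1}, {"dx": -0.014, "dy": 0.097, "dz": 0, "ax": 0, "ay": 0, "az": -0.833, "jaw": 1}, {"dx": -0.014, "dy": 0.097, "dz": 0, "ax": 0, "ay": 0, "az": -0.833, "jaw": 1}, {"dx": -0.014, "dy": 0.097, "dz": 0, "ax": 0, "ay": 0, "az": -0.833, "jaw": 1}, {"dx": -0.014, "dy": 0.097, "dz": 0, "ax": 0, "ay": 0, "az": -0.833, "jaw": 1}, {"dx": -0.014, "dy": 0.097, "dz": 0, "ax": 0, "ay": 0, "az": -0.833, "jaw": 1}, {"dx": -0.014, "dy": 0.097, "dz": 0, "ax": 0, "ay": 0, "az": -0.833, "jaw": 1}, {"dx": -0.014, "dy": 0.097, "dz": 0, "ax": 0, "ay": 0, "az": -0.833, "jaw": 1}, {"dx": 0, "dy": 0, "dz": 0, "ax": 0, "ay": 0, "az": 0, "jaw": 1}, {"dx": 0, "dy": 0, "dz": 0, "ax": 0, "ay": 0, "az": 0, "jaw": 1}])

```text
time: 3.75
tool_pos: [0.6075, 0.1404, 0.3311]
ee_rot: [[-0.996, 0.09, -0.003], [0.09, 0.996, 0.001], [0.003, 0.0, -1.0]]
force: [-5.9, 1.6, 4.7]
opening: 0.0137
gripper_force: 8.0
```

Emit:
send_rows(rows=[{"dx": 0, "dy": 0.05, "dz": 0, "ax": 0, "ay": 0, "az": 0, "jaw": 1}, {"dx": 0, "dy": 0.05, "dz": 0, "ax": 0, "ay": 0, "az": 0, "jaw": 1}, {"dx": 0, "dy": 0.05, "dz": 0, "ax": 0, "ay": 0, "az": 0, "jaw": 1}, {"dx": 0, "dy": 0, "dz": 0, "ax": 0, "ay": 0, "az": 0, "jaw": 1}, {"dx": 0, "dy": 0, "dz": 0, "ax": 0, "ay": 0, "az": 0, "jaw": 1}])

```text
time: 4.17
tool_pos: [0.6087, 0.1456, 0.3311]
ee_rot: [[-0.996, 0.088, -0.001], [0.088, 0.996, -0.001], [0.001, -0.001, -1.0]]
force: [-5.0, -2.1, 5.1]
opening: 0.0137
gripper_force: 8.0
```

Emit:
send_rows(rows=[{"dx": 0, "dy": 0.05, "dz": 0, "ax": 0, "ay": 0, "az": 0, "jaw": 1}, {"dx": 0, "dy": 0.05, "dz": 0, "ax": 0, "ay": 0, "az": 0, "jaw": 1}, {"dx": 0, "dy": 0.05, "dz": 0, "ax": 0, "ay": 0, "az": 0, "jaw": 1}, {"dx": 0, "dy": 0, "dz": 0, "ax": 0, "ay": 0, "az": 0, "jaw": 1}, {"dx": 0, "dy": 0, "dz": 0, "ax": 0, "ay": 0, "az": 0, "jaw": 1}])

```text
time: 4.58
tool_pos: [0.6092, 0.1483, 0.3309]
ee_rot: [[-0.996, 0.088, -0.003], [0.088, 0.996, -0.011], [0.002, -0.011, -1.0]]
force: [-5.0, -15.4, 7.5]
opening: 0.0146
gripper_force: 8.0
```

Emit:
send_rows(rows=[{"dx": 0, "dy": 0, "dz": 0, "ax": 0, "ay": 0, "az": 0, "jaw": 0.45}, {"dx": 0, "dy": 0, "dz": 0, "ax": 0, "ay": 0, "az": 0, "jaw": 0.45}, {"dx": 0, "dy": 0, "dz": 0, "ax": 0, "ay": 0, "az": 0, "jaw": 0.45}, {"dx": 0, "dy": 0, "dz": 0, "ax": 0, "ay": 0, "az": 0, "jaw": 0.45}, {"dx": 0, "dy": 0, "dz": -0.4, "ax": 0, "ay": 0, "az": 0, "jaw": 0.45}, {"dx": 0, "dy": 0, "dz": -0.5, "ax": 0, "ay": 0, "az": 0, "jaw": 0.45}, {"dx": 0, "dy": 0, "dz": -0.5, "ax": 0, "ay": 0, "az": 0, "jaw": 0.45}, {"dx": 0, "dy": 0, "dz": -0.5, "ax": 0, "ay": 0, "az": 0, "jaw": 0.45}, {"dx": 0, "dy": 0, "dz": 0, "ax": 0, "ay": 0, "az": 0, "jaw": 0.45}, {"dx": 0, "dy": 0, "dz": 0, "ax": 0, "ay": 0, "az": 0, "jaw": 0.45}])

```text
time: 5.42
tool_pos: [0.61, 0.1524, 0.4075]
ee_rot: [[-0.996, 0.088, 0.003], [0.088, 0.996, 0.001], [-0.003, 0.001, -1.0]]
force: [0.3, 0.1, -1.7]
opening: 0.0506
gripper_force: 0.0
```

```bash
python3 - <<'E'
from h import *
s=state();print(s['tool_pos'],s['opening'],s['force'])
ims=[optics.get_image(n) for n in('wrist','side','scene')]
for n,i in zip('wxy',ims): cv2.imwrite(f'pics/{n}3.png',i)
a=ims[0][:300,300:640]; b=cv2.resize(ims[1][180:290,260:375],None,fx=3.5,fy=3.5,interpolation=cv2.INTER_CUBIC)
c=np.zeros((590,800,3),np.uint8);c[:300,:340]=a;c[:b.shape[0],345:345+b.shape[1]]=b
c[300:500,:340]=ims[0][:200,:340]
cv2.imwrite('pics/c3.png',c)
# gap from the first wrist image
s0=dict(tool_pos=np.array([.57483,0,.40392]),ee_rot=np.array([[0,1,-.0018],[1,0,0],[0,-.0018,-1]]))
p=ray('wrist',[(274,175.5),(272,225)],.06,s0);print(p,np.linalg.norm(p[1]-p[0]))
ex=np.array([np.cos(-1.696),np.sin(-1.696)]);ey=np.array([-ex[1],ex[0]])
for q in p: d=q[:2]-[.4525,-.115];print(d@ex+.148,d@ey)
E
```

```text
[0.60998403 0.15235427 0.40754203] 0.05057404200551804 [ 0.30546887  0.0717854  -1.66204998]
[[ 0.52532864  0.01325468  0.06      ]
 [ 0.52079218 -0.04517886  0.06      ]] 0.058609367556649174
0.01165465637317456 0.05624252172734952
0.07019729146683416 0.059038562084893394
```

View pics/c3.png

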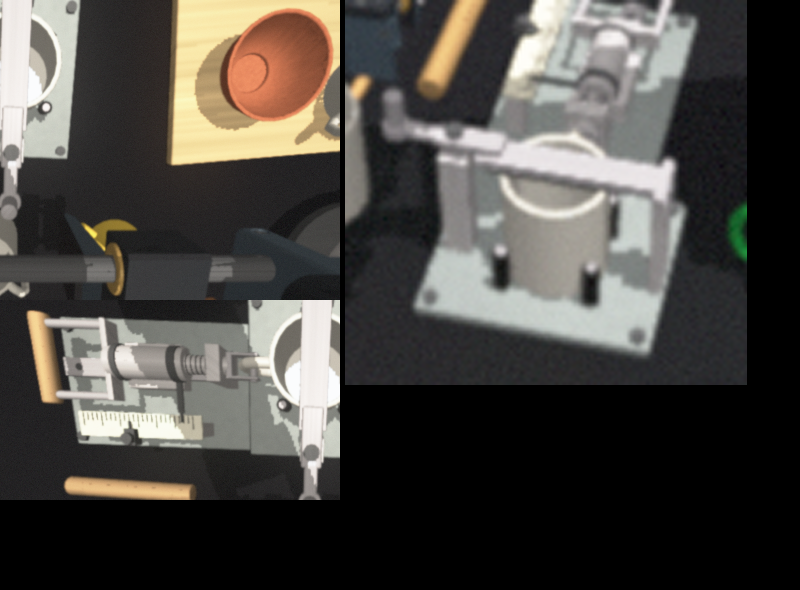

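The latch tongue lies over the bar's end, in line with it, and the mug is in its nest. The crossbar is at wrist (44,57); next is its exact centre.

```bash
python3 - <<'E'
from h import *
s=state()
im=cv2.imread('pics/w3.png');h=cv2.cvtColor(im,cv2.COLOR_BGR2HSV)
m=cv2.inRange(h,(5,90,80),(25,255,255));k=np.zeros_like(m);k[5:108,20:65]=m[5:108,20:65]
r=cv2.minAreaRect(np.argwhere(k>0)[:,::-1].astype(np.float32))
c=ray('wrist',[r[0]],.062,s)[0];b=ray('wrist',cv2.boxPoints(r),.071,s);print(r,c);print(b)
e=[b[1]-b[0],b[2]-b[1]];print([ (np.linalg.norm(v),np.degrees(np.arctan2(v[1],v[0]))) for v in e])
c=np.array([(.4525+c[0])/2,(-.115+c[1])/2])
d=np.r_[c-s['tool_pos'][:2],0];print(c,'tool units',s['ee_rot'].T@d/.04)
E
```

```text
((44.38255310058594, 56.167789459228516), (96.62464904785156, 22.707950592041016), 79.99201965332031) [ 0.44749141 -0.11470277  0.062     ]
[[ 0.40851977 -0.11379381  0.071     ]
 [ 0.40750604 -0.09083278  0.071     ]
 [ 0.49423416 -0.10010301  0.071     ]
 [ 0.49577646 -0.12478385  0.071     ]]
[(np.float64(0.022983395701994046), np.float64(92.52795153707093)), (np.float64(0.08722214668625375), np.float64(-6.101087328553481))]
[ 0.4499957  -0.11485139] tool units [ 3.38731734 -6.99656959  0.01277299]
```

Emit:
send_rows(rows=[{"dx": 0.242, "dy": -0.5, "dz": 0, "ax": 0, "ay": 0, "az": 0, "jaw": 0.45}, {"dx": 0.242, "dy": -0.5, "dz": 0, "ax": 0, "ay": 0, "az": 0, "jaw": 0.45}, {"dx": 0.242, "dy": -0.5, "dz": 0, "ax": 0, "ay": 0, "az": 0, "jaw": 0.45}, {"dx": 0.242, "dy": -0.5, "dz": 0, "ax": 0, "ay": 0, "az": 0, "jaw": 0.45}, {"dx": 0.242, "dy": -0.5, "dz": 0, "ax": 0, "ay": 0, "az": 0, "jaw": 0.45}, {"dx": 0.242, "dy": -0.5, "dz": 0, "ax": 0, "ay": 0, "az": 0, "jaw": 0.45}, {"dx": 0.242, "dy": -0.5, "dz": 0, "ax": 0, "ay": 0, "az": 0, "jaw": 0.45}, {"dx": 0.242, "dy": -0.5, "dz": 0, "ax": 0, "ay": 0, "az": 0, "jaw": 0.45}, {"dx": 0.242, "dy": -0.5, "dz": 0, "ax": 0, "ay": 0, "az": 0, "jaw": 0.45}, {"dx": 0.242, "dy": -0.5, "dz": 0, "ax": 0, "ay": 0, "az": 0, "jaw": 0.45}, {"dx": 0.242, "dy": -0.5, "dz": 0, "ax": 0, "ay": 0, "az": 0, "jaw": 0.45}, {"dx": 0.242, "dy": -0.5, "dz": 0, "ax": 0, "ay": 0, "az": 0, "jaw": 0.45}, {"dx": 0.242, "dy": -0.5, "dz": 0, "ax": 0, "ay": 0, "az": 0, "jaw": 0.45}, {"dx": 0.242, "dy": -0.5, "dz": 0, "ax": 0, "ay": 0, "az": 0.27, "jaw": 0.45}, {"dx": 0, "dy": 0, "dz": 0.3, "ax": 0, "ay": 0, "az": 0, "jaw": 0.45}, {"dx": 0, "dy": 0, "dz": 0.3, "ax": 0, "ay": 0, "az": 0, "jaw": 0.45}, {"dx": 0, "dy": 0, "dz": 0, "ax": 0, "ay": 0, "az": 0, "jaw": 0.45}, {"dx": 0, "dy": 0, "dz": 0, "ax": 0, "ay": 0, "az": 0, "jaw": 0.45}])

```text
time: 7.07
tool_pos: [0.4499, -0.1151, 0.3816]
ee_rot: [[-0.993, 0.116, -0.003], [0.116, 0.993, 0.001], [0.003, 0.001, -1.0]]
force: [-0.4, -0.6, 0.5]
opening: 0.0498
gripper_force: 0.0
```

```bash
python3 - <<'E'
from h import *
s=state();print(s['tool_pos'],np.degrees(np.arctan2(s['ee_rot'][1,1],s['ee_rot'][0,1])))
im=[optics.get_image(n) for n in('wrist','scene','side')]
for n,i in zip('wxy',im): cv2.imwrite(f'pics/{n}4.png',i)
c=np.zeros((400,800,3),np.uint8);c[:,:]=0
c[:,:400]=im[0][:,120:520];q=cv2.resize(im[1][185:310,185:310],(400,400),interpolation=cv2.INTER_CUBIC);c[:,400:]=q
cv2.imwrite('pics/c4.png',c)
E
```

```text
[ 0.44986415 -0.1150692   0.3816355 ] 83.33542748170875
```

View pics/c4.png

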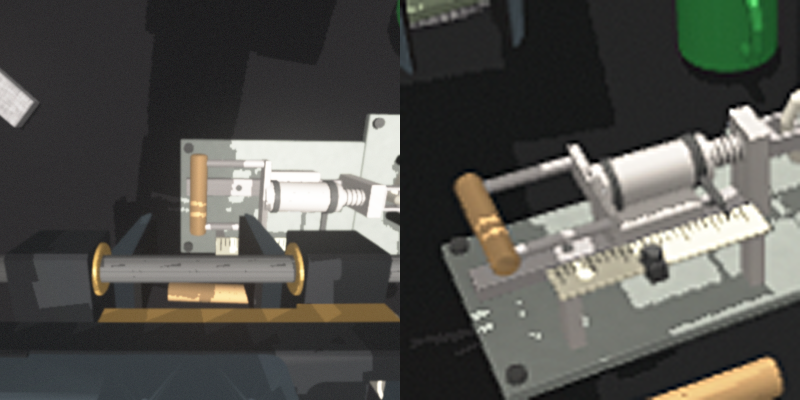

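Bar at wrist (318,193), exactly where predicted and square to the fingers. Descending and gripping.

Emit:
send_rows(rows=[{"dx": 0, "dy": 0, "dz": 0.4, "ax": 0, "ay": 0, "az": 0, "jaw": 0.45}, {"dx": 0, "dy": 0, "dz": 0.4, "ax": 0, "ay": 0, "az": 0, "jaw": 0.45}, {"dx": 0, "dy": 0, "dz": 0.4, "ax": 0, "ay": 0, "az": 0, "jaw": 0.45}, {"dx": 0, "dy": 0, "dz": 0.4, "ax": 0, "ay": 0, "az": 0, "jaw": 0.45}, {"dx": 0, "dy": 0, "dz": 0.4, "ax": 0, "ay": 0, "az": 0, "jaw": 0.45}, {"dx": 0, "dy": 0, "dz": 0.4, "ax": 0, "ay": 0, "az": 0, "jaw": 0.45}, {"dx": 0, "dy": 0, "dz": 0.4, "ax": 0, "ay": 0, "az": 0, "jaw": 0.45}, {"dx": 0, "dy": 0, "dz": 0.4, "ax": 0, "ay": 0, "az": 0, "jaw": 0.45}, {"dx": 0, "dy": 0, "dz": 0.3, "ax": 0, "ay": 0, "az": 0, "jaw": 0.45}, {"dx": 0, "dy": 0, "dz": 0.16, "ax": 0, "ay": 0, "az": 0, "jaw": 0.45}, {"dx": 0, "dy": 0, "dz": 0, "ax": 0, "ay": 0, "az": 0, "jaw": 0.45}, {"dx": 0, "dy": 0, "dz": 0, "ax": 0, "ay": 0, "az": 0, "jaw": 0.6}, {"dx": 0, "dy": 0, "dz": 0, "ax": 0, "ay": 0, "az": 0, "jaw": 0.7}, {"dx": 0, "dy": 0, "dz": 0, "ax": 0, "ay": 0, "az": 0, "jaw": 0.8}, {"dx": 0, "dy": 0, "dz": 0, "ax": 0, "ay": 0, "az": 0, "jaw": 0.9}, {"dx": 0, "dy": 0, "dz": 0, "ax": 0, "ay": 0, "az": 0, "jaw": 1}, {"dx": 0, "dy": 0, "dz": 0, "ax": 0, "ay": 0, "az": 0, "jaw": 1}, {"dx": 0, "dy": 0, "dz": 0, "ax": 0, "ay": 0, "az": 0, "jaw": 1}], force=45)

```text
time: 8.72
tool_pos: [0.4503, -0.115, 0.2368]
ee_rot: [[-0.993, 0.117, 0.001], [0.117, 0.993, 0.0], [-0.001, 0.001, -1.0]]
force: [-0.9, 1.2, 4.4]
opening: 0.017
gripper_force: 45.0
```

Emit:
send_rows(rows=[{"dx": 0, "dy": -0.1, "dz": 0, "ax": 0, "ay": 0, "az": 0, "jaw": 1}, {"dx": 0, "dy": -0.1, "dz": 0, "ax": 0, "ay": 0, "az": 0, "jaw": 1}, {"dx": 0, "dy": -0.1, "dz": 0, "ax": 0, "ay": 0, "az": 0, "jaw": 1}, {"dx": 0, "dy": -0.1, "dz": 0, "ax": 0, "ay": 0, "az": 0, "jaw": 1}, {"dx": 0, "dy": -0.1, "dz": 0, "ax": 0, "ay": 0, "az": 0, "jaw": 1}, {"dx": 0, "dy": -0.1, "dz": 0, "ax": 0, "ay": 0, "az": 0, "jaw": 1}, {"dx": 0, "dy": -0.1, "dz": 0, "ax": 0, "ay": 0, "az": 0, "jaw": 1}, {"dx": 0, "dy": -0.1, "dz": 0, "ax": 0, "ay": 0, "az": 0, "jaw": 1}, {"dx": 0, "dy": -0.1, "dz": 0, "ax": 0, "ay": 0, "az": 0, "jaw": 1}, {"dx": 0, "dy": -0.1, "dz": 0, "ax": 0, "ay": 0, "az": 0, "jaw": 1}, {"dx": 0, "dy": -0.1, "dz": 0, "ax": 0, "ay": 0, "az": 0, "jaw": 1}, {"dx": 0, "dy": -0.1, "dz": 0, "ax": 0, "ay": 0, "az": 0, "jaw": 1}, {"dx": 0, "dy": 0, "dz": 0, "ax": 0, "ay": 0, "az": 0, "jaw": 1}, {"dx": 0, "dy": 0, "dz": 0, "ax": 0, "ay": 0, "az": 0, "jaw": 1}, {"dx": 0, "dy": 0, "dz": 0, "ax": 0, "ay": 0, "az": 0, "jaw": 1}])

```text
time: 9.97
tool_pos: [0.4445, -0.1614, 0.2368]
ee_rot: [[-0.993, 0.119, 0.0], [0.119, 0.993, 0.005], [0.0, 0.005, -1.0]]
force: [1.5, 12.5, 7.4]
opening: 0.017
gripper_force: 45.0
```

```bash
python3 - <<'E'
from h import *
s=state();print(s['tool_pos'],s['force'],np.hypot(*(s['tool_pos'][:2]-[.4503,-.115])))
im=[optics.get_image(n) for n in('wrist','scene','side')]
for n,i in zip('wxy',im): cv2.imwrite(f'pics/{n}5.png',i)
# where index tip / pointer rest should lie
P=[[.5208,-.0452,.06],[.5253,.0133,.06]]
for n in('wrist','scene','side'): print(n,proj(n,P,s).round(1).tolist())
c=np.zeros((560,800,3),np.uint8)
def put(n,k,x,w):
    u,v=proj(n,P[:1],s)[0].round().astype(int);u0=max(u-w//2,0);v0=max(v-w//2,0);print(n,u0,v0,w)
    c[:400,x:x+400]=cv2.resize(im[k][v0:v0+w,u0:u0+w],(400,400),interpolation=cv2.INTER_CUBIC)
put('scene',1,0,80);put('side',2,400,80)
cv2.imwrite('pics/c5.png',c[:400])
E
```

```text
[ 0.44450311 -0.16142503  0.23675945] [ 1.47952926 12.53208273  7.4169123 ] 0.04678555019112875
wrist [[512.2, 339.2], [603.2, 334.7]]
scene [[260.4, 260.9], [287.4, 251.0]]
side [[316.4, 187.8], [312.5, 201.5]]
scene 220 221 80
side 276 148 80
```

View pics/c5.png

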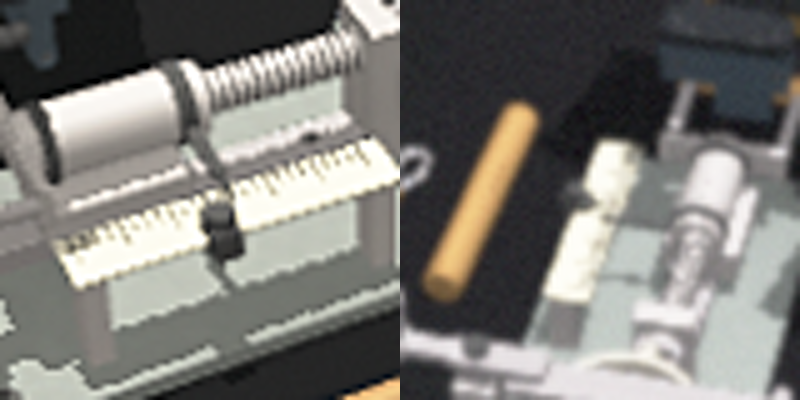

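```bash
python3 - <<'E'
from h import *
yaw=np.radians(-96.65);ex=np.array([np.cos(yaw),np.sin(yaw)]);ey=np.array([-ex[1],ex[0]])
O=np.array([.4503,-.115])-.148*ex
R3=np.array([[-.996,.088,.003],[.088,.996,.001],[-.003,.001,-1]])
S={'w0':dict(tool_pos=np.array([.57483,0,.40392]),ee_rot=np.array([[0,1,-.0018],[1,0,0],[0,-.0018,-1]])),
   'w3':dict(tool_pos=np.array([.60998,.15235,.40754]),ee_rot=R3)}
xs=np.arange(0,90,.5);ys=np.arange(40,82,1.)
X,Y=np.meshgrid(xs/1e3,ys/1e3)
P=np.c_[(O+X.reshape(-1,1)*ex+Y.reshape(-1,1)*ey),np.full(X.size,.06)]
mos=[]
for n,s in S.items():
    p=proj('wrist',P,s).reshape(*X.shape,2).astype(np.float32)
    g=cv2.remap(cv2.imread(f'pics/{n}.png' if n!='w0' else 'pics/wrist0.png'),p[...,0],p[...,1],cv2.INTER_CUBIC)
    mos.append(cv2.resize(g,(792,int(len(ys)*8.8/2*1)),interpolation=cv2.INTER_CUBIC))
    gr=g.mean(2);print(n)
    for j in range(6,34,2): 
        print(int(ys[j]),''.join('%x'%int(min(max(v,0),255)//16) for v in gr[j]))
cv2.imwrite('pics/mos.png',np.vstack(mos))
E
```

```text
w0
46 eeeeddcba999999999999887766667899999999999999999999999999999999999999989999899888888889988899999999999988999889999999998888888888888888888888888888888888899888888888888888888888888
48 eeeeeeeddcba999998888777666666788899999999999999999999999999999999999999999988888888888888899999999999999998888888888898888888888988888888888888888888888888888888888888888888888888
50 eeeeeeeedcba999998888776666667789999999999999999999999999999999999999999988999899988888888888888888999999998888888888988888888888888888888888888888888888888888888888888888888888888
52 eeeeeeedcba99999abbccba98789accdddccba9999999999999999999999999999999999999999999999999888888889999999999999999888888888999999999999999999888888999999999999999999999999999999999999
54 ffffffffeeedcccdeeffeeca8889bcccccbbbbbbbaaaaabbbbbbbbbbcccbbaaaaaabbbaaaaabccccccbbbbbbbbaaaaabbcccbbbbbcccccbbaaabbbbbaaaabbbbbbaaaabbcccbbaaabbbbbbaaabbbccbbbbbbcccccbaaaabbbbba
56 ffffffffffffffffffffffdb9889abbbaaabcccccbaabbccdccbaaabcccccbaaabccccba99abccccbbaabbccccbaaabbccccba99abcccbaa99abccbbaa9aabccbba99aabccbaa99abbccba999abbccbaa99abbccbbaaab
[... 3357 characters left out ...]
bbccddcbbbdeefffffffffffffffffffffffffffffffffecbbcefffffffffffffffffffffffffffffffffedcccefffffffffedb98655679bdefffffffffffedccdefffffffffffffffff
68 9889aabbbbbbbbbbbbbbbbbbbbbbbbbccddeeeeeeeefffffffffffffffffffffffffffffffffffeedeefffffffffffffffffffffffffffffffffffeeeeefffffffffedb97655579bdefffffffffffffeefffffffffffffffffff
70 bbbbbbbbbbbbbbbbbbbbbbbbbbbbcdeeffffffffffffffffffffffffffffffffffffffffffffffffffffffffffffffffffffffffffffffffffffffffffecaa98888887776666666778899999abcdefffffffffffffffffffffff
72 bbbbbbbbbbbbbbbbbbbbbbbbbbbbcdeffffffffffffffffffffffffffffffffffffffffffffffffffffffffffffffffffffffffffffffffffffffffffeda753223345566666666666666666778aceeffffffffffffffffffffff
```

```bash
python3 - <<'E'
from h import *
yaw=np.radians(-96.65);ex=np.array([np.cos(yaw),np.sin(yaw)]);ey=np.array([-ex[1],ex[0]])
O=np.array([.4503,-.115])-.148*ex
s=state()
S={'wrist0':('wrist',dict(tool_pos=np.array([.57483,0,.40392]),ee_rot=np.array([[0,1,-.0018],[1,0,0],[0,-.0018,-1]]))),
 'w3':('wrist',dict(tool_pos=np.array([.60998,.15235,.40754]),ee_rot=np.array([[-.996,.088,.003],[.088,.996,.001],[-.003,.001,-1]]))),
 'x0':('scene',None),'x3':('scene',None),'x4':('scene',None),'x5':('scene',None)}
xs=np.arange(0,90,.25)
def prof(f,n,st,y):
    P=np.c_[(O+xs[:,None]/1e3*ex+y/1e3*ey),np.full(len(xs),.06)]
    p=proj(n,P,st).astype(np.float32);im=cv2.imread(f'pics/{f}.png').mean(2).astype(np.float32)
    return cv2.remap(im,p[:,0].copy(),p[:,1].copy(),cv2.INTER_CUBIC).ravel()
def cen(g,a,b):
    m=(xs>=a)&(xs<=b);v=g[m];j=xs[m][v.argmin()];w=(xs>j-2.5)&(xs<j+2.5);d=np.clip(np.percentile(g[w],80)-g[w],0,None)
    return round(float((d*xs[w]).sum()/d.sum()),2),round(float(v.min()))
for f,(n,st) in S.items():
    if f=='x0': f='scene0'
    a,b=(50,80) if f=='x5' else (6,18)
    print(f,'ptr',[cen(prof(f,n,st,y),a,b) for y in (50,52,54,56,58)],'idx',[cen(prof(f,n,st,y),60,80) for y in(60,62,63,64,65,66,67)])
E
```

```text
wrist0 ptr [(12.92, 97), (12.43, 125), (12.69, 130), (12.9, 128), (12.75, 124)] idx [(70.5, 144), (69.8, 111), (69.82, 107), (69.86, 109), (69.9, 110), (69.89, 109), (69.91, 106)]
w3 ptr [(10.8, 72), (11.54, 72), (11.83, 73), (11.77, 70), (11.78, 69)] idx [(69.66, 186), (69.57, 125), (69.41, 94), (69.39, 89), (69.33, 85), (69.3, 84), (69.26, 84)]
scene0 ptr [(12.45, 45), (12.29, 39), (12.8, 45), (13.2, 57), (13.21, 33)] idx [(69.74, 101), (69.56, 96), (69.56, 82), (69.43, 73), (69.13, 68), (68.95, 62), (69.05, 56)]
x3 ptr [(16.45, 20), (17.25, 24), (17.93, 28), (18.73, 34), (18.95, 60)] idx [(72.23, 25), (71.48, 26), (71.53, 26), (77.67, 27), (79.07, 24), (79.89, 23), (80.06, 22)]
x4 ptr [(12.32, 77), (13.11, 66), (13.59, 67), (13.46, 78), (13.22, 48)] idx [(79.49, 146), (79.58, 126), (79.57, 111), (79.55, 96), (79.6, 99), (69.66, 100), (72.11, 83)]
x5 ptr [(60.44, 71), (59.94, 77), (59.54, 87), (59.6, 76), (59.87, 57)] idx [(60.3, 93), (59.98, 122), (60.02, 118), (60.35, 117), (69.44, 113), (69.4, 102), (69.07, 94)]
```

Emit:
send_rows(rows=[{"dx": 0, "dy": -0.06, "dz": 0, "ax": 0, "ay": 0, "az": 0, "jaw": 1}, {"dx": 0, "dy": -0.06, "dz": 0, "ax": 0, "ay": 0, "az": 0, "jaw": 1}, {"dx": 0, "dy": -0.06, "dz": 0, "ax": 0, "ay": 0, "az": 0, "jaw": 1}, {"dx": 0, "dy": -0.06, "dz": 0, "ax": 0, "ay": 0, "az": 0, "jaw": 1}, {"dx": 0, "dy": 0, "dz": 0, "ax": 0, "ay": 0, "az": 0, "jaw": 1}, {"dx": 0, "dy": 0, "dz": 0, "ax": 0, "ay": 0, "az": 0, "jaw": 1}, {"dx": 0, "dy": 0, "dz": 0, "ax": 0, "ay": 0, "az": 0, "jaw": 1}])

```text
time: 10.7
tool_pos: [0.4434, -0.1705, 0.2367]
ee_rot: [[-0.993, 0.119, -0.0], [0.119, 0.993, 0.006], [0.001, 0.006, -1.0]]
force: [2.0, 14.5, 8.7]
opening: 0.0171
gripper_force: 45.0
```

```bash
python3 - <<'E'
from h import *
s=state();print(s['tool_pos'],s['force'],np.hypot(*(s['tool_pos'][:2]-[.4503,-.115])))
sc=optics.get_image('scene');sd=optics.get_image('side');w=optics.get_image('wrist')
cv2.imwrite('pics/x6.png',sc);cv2.imwrite('pics/y6.png',sd);cv2.imwrite('pics/w6.png',w)
yaw=np.radians(-96.65);ex=np.array([np.cos(yaw),np.sin(yaw)]);ey=np.array([-ex[1],ex[0]])
O=np.array([.4503,-.115])-.148*ex
xs=np.arange(50,85,.25)
for y in range(46,69,2):
    P=np.c_[(O+xs[:,None]/1e3*ex+y/1e3*ey),np.full(len(xs),.06)]
    p=proj('scene',P).astype(np.float32);g=cv2.remap(sc.mean(2).astype(np.float32),p[:,0].copy(),p[:,1].copy(),cv2.INTER_CUBIC).ravel()
    m=(xs>63)&(xs<76);j=xs[m][g[m].argmin()];q=(abs(xs-j)<2.5);d=np.clip(np.percentile(g[q],80)-g[q],0,None);print(y,round((d*xs[q]).sum()/d.sum(),2),int(g[m].min()))
c=np.zeros((600,800,3),np.uint8)
c[:400,:400]=cv2.resize(sc[225:285,225:285],(400,400),interpolation=cv2.INTER_CUBIC)
c[:400,400:]=cv2.resize(sd[145:225,276:356],(400,400),interpolation=cv2.INTER_CUBIC)
c[400:,:320]=cv2.resize(sc,(320,200));c[400:,320:640]=cv2.resize(sd,(320,200))
cv2.imwrite('pics/c6.png',c)
E
```

```text
[ 0.44338694 -0.17050871  0.23674967] [ 1.9506509  14.45963854  8.6930157 ] 0.05593753059876111
46 69.77 102
48 70.24 80
50 69.72 74
52 68.3 88
54 69.71 82
56 68.74 68
58 68.38 43
60 68.79 43
62 69.32 67
64 69.72 93
66 69.54 102
68 72.65 90
```

View pics/c6.png

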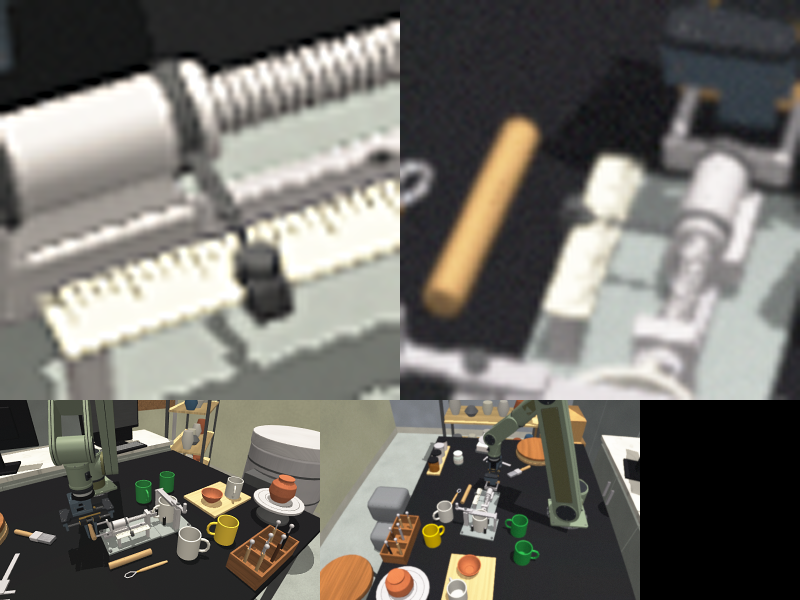

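The pointer runs up to the index blade at crop (235,230), about 1 mm short. A last small pull, then a check.

Emit:
send_rows(rows=[{"dx": 0, "dy": -0.025, "dz": 0, "ax": 0, "ay": 0, "az": 0, "jaw": 1}, {"dx": 0, "dy": 0, "dz": 0, "ax": 0, "ay": 0, "az": 0, "jaw": 1}, {"dx": 0, "dy": 0, "dz": 0, "ax": 0, "ay": 0, "az": 0, "jaw": 1}, {"dx": 0, "dy": 0, "dz": 0, "ax": 0, "ay": 0, "az": 0, "jaw": 1}, {"dx": 0, "dy": 0, "dz": 0, "ax": 0, "ay": 0, "az": 0, "jaw": 1}, {"dx": 0, "dy": 0, "dz": 0, "ax": 0, "ay": 0, "az": 0, "jaw": 1}])

```text
time: 11.35
tool_pos: [0.4433, -0.1714, 0.2368]
ee_rot: [[-0.993, 0.119, -0.0], [0.119, 0.993, 0.006], [0.001, 0.006, -1.0]]
force: [1.4, 15.0, 9.0]
opening: 0.0173
gripper_force: 45.0
```

```bash
python3 - <<'E'
from h import *
s=state();t=np.hypot(*(s['tool_pos'][:2]-[.4503,-.115]));print(s['tool_pos'],s['force'],t)
sc=optics.get_image('scene')
yaw=np.radians(-96.65);ex=np.array([np.cos(yaw),np.sin(yaw)]);ey=np.array([-ex[1],ex[0]])
O=np.array([.4503,-.115])-.148*ex
xs=np.arange(50,85,.25)
for y in range(54,67,2):
    P=np.c_[(O+xs[:,None]/1e3*ex+y/1e3*ey),np.full(len(xs),.06)]
    p=proj('scene',P).astype(np.float32);g=cv2.remap(sc.mean(2).astype(np.float32),p[:,0].copy(),p[:,1].copy(),cv2.INTER_CUBIC).ravel()
    m=(xs>63)&(xs<76);j=xs[m][g[m].argmin()];q=(abs(xs-j)<2.5);d=np.clip(np.percentile(g[q],80)-g[q],0,None);print(y,round((d*xs[q]).sum()/d.sum(),2),int(g[m].min()))
if .0560<t<.0582: print(ctrl.sign_off())
E
```

```text
[ 0.44328051 -0.17141866  0.2367713 ] [ 1.42207481 15.00947108  8.99526008] 0.0568536575337119
54 69.96 81
56 69.7 62
58 69.63 64
60 69.97 109
62 69.83 139
64 69.87 117
66 69.79 97
the job is handed in; nothing more can be done
None
```

I handed the job in with the clamp bar latched at its stop and the gauge held out about 57 mm by its crossbar. In the last picture the pointer stood within about 0.2 mm of the index blade. The mug was in its nest, the arm never touched the spare mug, roller or loop tool, and it took about 11.4 s of the 48 s allowed.

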